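Repaired diary from the press to the photo stand

TASK

Lift the blue hold-down bar of the repair press well up and leave it raised, slide the freed green diary out from beneath it along its wooden bed, to the side where most of it already sticks out, and lay it cover-up on the narrow sloped photo stand, lengthwise up the slope and centred across it. Push it down the slope until its lower end has pressed the sprung orange lip fully in, then let go so that it stays there. Leave the spray bottle, the tape roll and the mug alone.

Things in the scene. Friction and masses are not known exactly. Their poses are not given: they have to be found in the camera images.
- bar_handle (a point): red round handle of the hold-down bar, 14 mm diameter, 55 mm long, along the press's x, sticking out from the bar's free end to press +x; the point is on its centre line, 30 mm from the bar's flank, 25 mm from its free end. With the bar down it is 61 mm above the table, clear all round (base board top at 10 mm)
- bar_hinge (a point): hinge of the hold-down bar: a horizontal axis along the press's x axis, 61 mm above the table, 173 mm from the handle's centre line. The bar runs from here along the press's -y over the diary and on to the handle; it is 20 mm wide in press x and 10 mm thick
- bar (a joint): angle of the hold-down bar: 0 = level, lying on the diary; grows to its stop at 0.65 rad as the handle end is raised. Stiff hinge: some 5 N at the handle lifts it and it stays where it is left. Even fully raised it still overhangs the diary
- press: repair press, fixed: plywood base 200 (x) x 220 (y) x 10 mm, origin under its centre. On it a wooden bed 46 mm wide (y), 20 mm high along the whole x length, top 30 mm above the table, on which the diary lies. The bar's centre line is at press x = +65 mm; the diary is freed by sliding it along the bed to press -x (the open front); dark posts under the bar's ends, 70 mm high (hinge), 46 mm
- diary_center (a point): green hardback diary, 150 (x) by 66 (y, grip across) by 22 mm thick (z), 0.17 to 0.35 kg; the point is its centre, z out of the cover with the yellow label. It starts flat on the bed, x axis along the bed, its +x end reaching some 30 mm beyond the bar's centre line; it overhangs the narrow bed by 10 mm on either side
- cradle: sloped plate of the photo stand, fixed, aluminium, 220 long, 46 wide, 8 mm thick: narrower than the diary, so fingers pass beside it. Origin: middle of its lower end, on its upper face, 55 mm above the table; x up the slope (0.44 rad above level), y across, z square out of the upper face. The diary is to lie on it with its x axis along the plate's (either end up)
- lip (a joint): travel of the sprung orange lip, the diary's lower rest: 0 out, 0.005 m fully in (down the slope, hard stop; only 0.6 N). 60 mm wide, standing 17 mm out of the plate, on a ledge clamped anywhere along the plate: its upper face, when out, is 30 to 70 mm up from the plate's lower end, not measured: look or feel for it. The diary does not slide down the rough plate by itself: push it to the stop
- spray_center (a point): bystander: clear spray bottle, 48 mm diameter, 150 mm high, centre half-way up
- tape_center (a point): bystander: amber roll of tape lying flat, 90 mm outside, 24 mm high, centre half-way up
- mug_center (a point): bystander: blue mug, 76 mm diameter, 90 mm high, centre half-way up
Things that resemble listed ones, but are neither listed nor needed, are in the scene too. Of the things shaped like the part that bears diary_center, the green one is meant.

How it is judged (in metres and radians):
On the way, in this order (a step that is already met when the one before it is completed fails the run):
1. the hold-down bar is raised by more than 0.4 rad (value of joint bar above 0.4 rad), for 0.2 s.
2. the diary has been slid clear of the bar towards the open front (its centre past press x = -18 mm) while still less than 40 mm above the bed (x of diary_center in the frame of press below -0.018 m and z of diary_center in the frame of press below 0.081 m), for 0.05 s.
At the end, for the whole second after the job is handed in: The diary lies at rest, released, cover up and flat on the sloped plate (within 0.12 rad and 4 mm), lengthwise along it (within 0.14 rad) and centred across it (within 12 mm), its lower end holding the orange lip in by more than 4 of its 5 mm; the bar is still raised (above 0.3 rad) (value of joint lip above 0.004 m and y of diary_center in the frame of cradle between -0.012 and 0.012 m and z of diary_center in the frame of cradle between 0.007 and 0.015 m and x of diary_center in the frame of cradle between 0.09 and 0.153 m and angle between the z axis of diary_center and the z axis of cradle, either way round below 0.12 rad and angle between diary_center's own z axis and vertical below 1.2 rad and angle between the x axis of diary_center and the x axis of cradle, either way round below 0.14 rad and value of joint bar above 0.3 rad and linear speed of diary below 0.01 m/s); the robot touches nothing.
It fails at once if spray bottle, tape roll or mug shifted by more than 30 mm (distance of any of spray_center, tape_center, mug_center from where it was at the start of the episode above 0.03 m).
It also fails if it takes over 59 s, if anything falls off the work surface, if the arm or the gripper's body presses on something with over 40 N, if the wrist force passes 120 N, or if a joint passes its speed limit or range.

ROBOT

A 6-joint arm with a two-finger parallel gripper is mounted at the origin on the work surface. World frame = base frame: x ahead of the robot, y to its left, z up, the work surface at z = 0. Lengths are in mm, angles in rad, forces in N, time in s.
With the tool pointing down it reaches from about 250 to 800 mm from the base axis. Payload 8.5 kg.
Tool frame: the origin (TCP) lies at the very end of the fingers, on their centre line; the grasp point (between the pads) lies 19 mm behind it (ctrl.grip_point_offset is the distance from the TCP to the grasp point, in mm); z points along the fingers, y is the line along which they close (so a half turn about z gives the same grasp; the last joint's range is limited). The gripper opens to 85 mm and grips with 20 to 120 N. Pads are 22 mm wide; open, the fingers measure 114 mm over their backs; the gripper's body (76 mm by 85 mm) begins 54 mm behind the grasp point. The pads swing forward as they close: fully open they stand 13 mm farther back than shut.
Start: joints at [-1.31, 0.238, -0.013, 1.319, 0, 1.571], TCP at [135.359, -507.201, 194.276] pointing down, gripper open.
Joint ranges: [-2.66, 2.66], [-1.03, 1.9], [-1.14, 1.46], [-1.82, 2.27], [-1.45, 1.34], [-3.14, 3.14]. Speed limits (rad/s): [2.22, 2.22, 2.79, 3.14, 3.14, 3.14].

INTERFACE

Orientations are given as a unit quaternion [w, x, y, z].
In Python, from plant import ctrl, read_camera gives the robot as it stands. Calls block until the motion is done:
- ctrl.move_to(position, orientation): joint-space move of the TCP to a pose.
- ctrl.move_l(position, rotation=None, speed=150, force_limit=None): straight line of the TCP; rotation=None keeps the orientation; speed is the mean speed in mm/s. With force_limit (N) it stops when the force on the tool has changed by that much, and returns True; else False.
- ctrl.move_joints(angles): joint-space move.
- ctrl.command_gripper(opening, force=None): finger opening in mm; force is the grip in N (None keeps the last); returns when the fingers have stopped.
- ctrl.sleep(seconds).
- ctrl.inverse_kinematics(position, orientation): joint angles nearest the present ones, or None.
- read_camera(name): name is "scene" or "top"; returns a dict with "image" (480x640x3 uint8, blue, green, red), "mtx" (3x3 intrinsics, pixels), "R" (3x3) and "t" (3): a world point X has camera coordinates R X + t. Camera axes: x right, y down, z forward; pixel columns grow to the right and rows downward; lengths in mm; the calibration is good to about 2 mm. A picture is of the moment at which its call begins. There is no depth.
A pose or a line that the arm cannot do raises ctrl.Unreachable and nothing moves.
- ctrl.job_done(): hands the job in; it is judged then, once.
Readings, each from a call of its own:
- ctrl.current_time_s(): time.
- ctrl.current_joint_positions(): joint angles.
- ctrl.current_joint_velocities(): joint speeds.
- ctrl.current_joint_efforts(): joint torques, N m.
- ctrl.current_position(): TCP position.
- ctrl.current_eef_rot(): TCP orientation.
- ctrl.current_force(): force on the tool from outside, world axes, zero at the start.
- ctrl.current_wrist_torque(): the same for the moment, N m.
- ctrl.current_grip_width(): finger opening in mm.
- ctrl.current_grasp_force(): force on a finger pad.
Only numpy, scipy, OpenCV 4.12 (cv2) and the standard library are available. Lean on these libraries where they do the work, as an engineer would, in place of code of your own. Each camera call takes 0.05 s, during which the arm holds its last target. There are 200 camera calls.

## Working session

There is one attempt and no reset: what is moved stays moved. The work goes in short steps, each a Python script; the robot and the scene stay as the last script left them, time stands still between calls to the robot, and variables do not carry over. Pictures are saved under pics/ and viewed, at most 10 in all, crops included, and the job is handed in when it is done.

```bash
mkdir -p pics; ls
python3 - <<'E'
from plant import ctrl, read_camera
import cv2,pickle
for n in("scene","top"):
    d=read_camera(n); cv2.imwrite(f"pics/{n}0.png",d["image"]); pickle.dump(d,open(f"{n}0.pkl","wb"))
    print(n,d["mtx"].tolist(),(-d["R"].T@d["t"]).round(1),d["R"].round(3).tolist())
E
```

```text
pics
scene [[453.1622914344401, 0.0, 327.7568598729414], [0.0, 453.1622914344401, 239.60775763182266], [0.0, 0.0, 1.0]] [ 941.2 -712.1 1063.8] [[0.864, 0.503, 0.009], [0.394, -0.664, -0.635], [-0.314, 0.552, -0.772]]
top [[486.77511474254356, 0.0, 323.14750295019013], [0.0, 486.77511474254356, 244.77261829316458], [0.0, 0.0, 1.0]] [ 441.7  -19.6 1544.6] [[-0.012, -1.0, 0.004], [-0.998, 0.011, -0.065], [0.065, -0.004, -0.998]]
```

View pics/scene0.png

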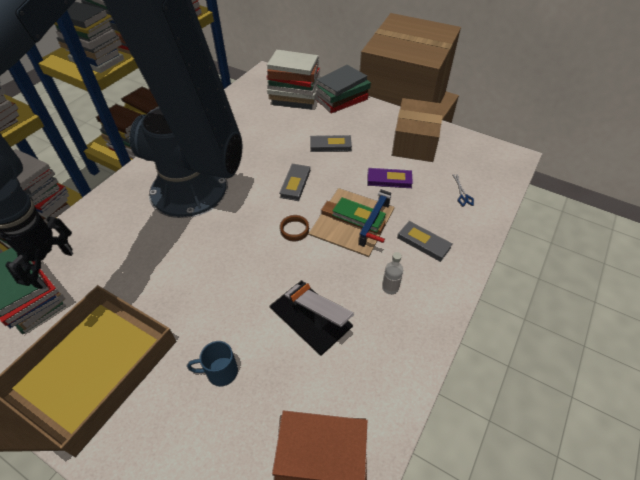

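View pics/top0.png

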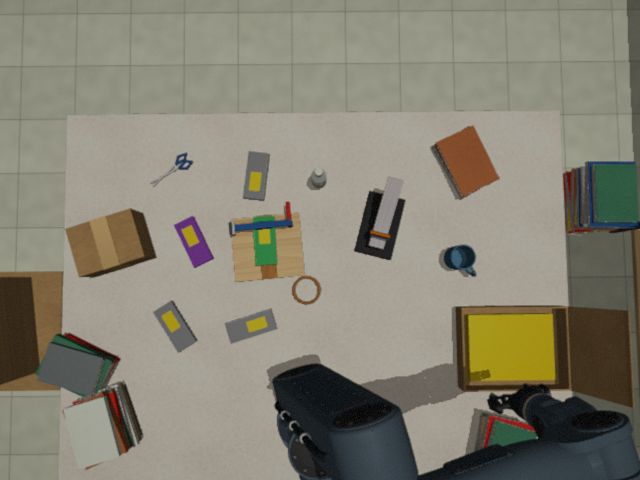

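The scene view shows the press at about (355,220), the stand at (315,310), the tape at (294,228), the spray bottle at (393,273) and the mug at (218,362). In the top view they are at (268,247), (382,222), (306,290), (317,178) and (460,258).
Candidates for the diary in the top view are the green one in the press (265,240), purple (193,241) and grey (257,175), (174,326), (251,325). Only the green one lies on the bed under the blue bar with a yellow label, so it fits. I'll confirm this in one enlarged crop.

Run:
```python
import cv2,numpy as np
t=cv2.imread("pics/top0.png");s=cv2.imread("pics/scene0.png")
f=lambda im,x,y,w,h:cv2.resize(im[y:y+h,x:x+w],(400,300),interpolation=cv2.INTER_CUBIC)
a=np.hstack([f(t,215,195,100,75+0),f(t,340,170,100,75)])
a=np.hstack([f(t,210,195,120,90),f(t,330,175,120,90)])
b=np.hstack([f(s,300,180,120,90),f(s,260,270,120,90)])
cv2.imwrite("pics/crop0.png",np.vstack([a,b]))
```

```text
(no output)
```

View pics/crop0.png

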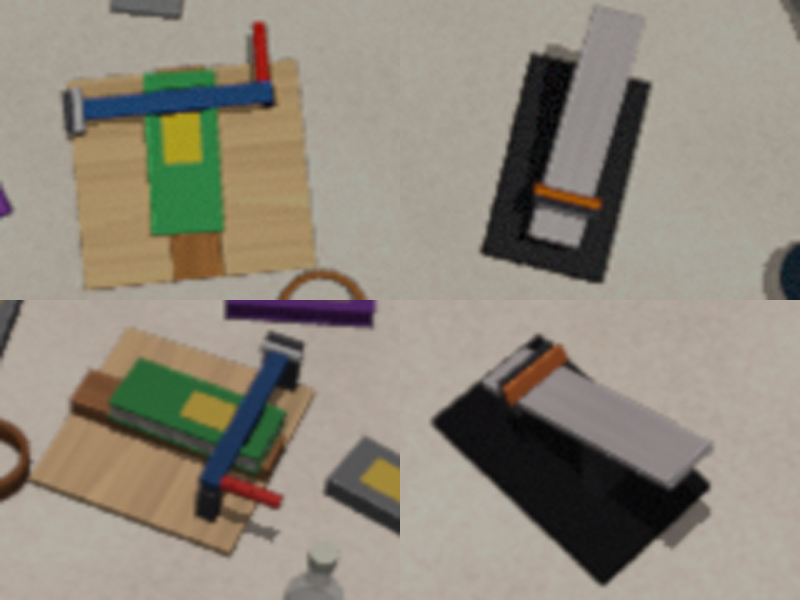

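The crop confirms the green diary: yellow label, under the blue bar, most of it sticking out towards the robot. The stand's lower end faces the robot; the orange lip is at top-view pixels (371–390, 231–237).

```bash
cat > h.py <<'E'
import cv2,pickle,numpy as np
def ray(d,px):
    p=cv2.undistortPoints(np.float64(px).reshape(-1,1,2),d["mtx"],None).reshape(-1,2)
    v=np.c_[p,np.ones(len(p))]@d["R"]; return -d["R"].T@d["t"],v
def onz(d,px,z):
    o,v=ray(d,px); z=np.broadcast_to(z,len(v)); return o+v*((z-o[2])/v[:,2])[:,None]
def mask(d,lo,hi,roi):
    m=cv2.inRange(cv2.cvtColor(d["image"],cv2.COLOR_BGR2HSV),np.array(lo),np.array(hi))
    x,y,w,h=roi; o=np.zeros_like(m); o[y:y+h,x:x+w]=m[y:y+h,x:x+w]; return o
def pts(m): return cv2.findNonZero(m).reshape(-1,2).astype(float)
def quad(m): return cv2.approxPolyN(cv2.convexHull(cv2.findNonZero(m)),4,ensure_convex=True).reshape(-1,2)
E
python3 - <<'E'
from h import *
t=pickle.load(open("top0.pkl","rb"));s=pickle.load(open("scene0.pkl","rb"))
hsv=cv2.cvtColor(t["image"],cv2.COLOR_BGR2HSV)
for n,(x,y) in dict(plate=(392,200),plate2=(384,222),low=(377,243),table=(412,180),tab2=(375,180),wood=(245,260),green=(262,258),orange=(380,234),red=(288,210),blue=(255,226)).items(): print(n,hsv[y,x])
hs=cv2.cvtColor(s["image"],cv2.COLOR_BGR2HSV)
for n,(x,y) in dict(plate=(330,308),table=(270,280),orange=(420-0-0-100,292)).items(): print(n,hs[y,x])
g=mask(t,(45,100,30),(75,255,255),(210,195,120,90))
g=cv2.bitwise_or(g,mask(t,(22,150,100),(32,255,255),(250,225,30,25)))
q=quad(g);print("green",q.tolist(),onz(t,q,52).round(1).tolist())
w=mask(t,(8,40,60),(25,255,255),(225,205,85,85)); 
q=quad(w);print("wood",q.tolist(),onz(t,q,10).round(1).tolist())
r=mask(t,(0,150,50),(6,255,255),(270,195,30,40));rp=pts(r);print("red",len(rp),rp.min(0),rp.max(0),rp.mean(0),onz(t,[rp.mean(0)],61).round(1),
 [a for a in cv2.fitLine(rp.astype(np.float32),2,0,.01,.01).ravel()])
b=mask(t,(105,120,50),(120,255,255),(225,205,75,40));print("blue",quad(b).tolist(),onz(t,quad(b),66).round(1).tolist())
o=mask(t,(8,150,80),(20,255,255),(360,220,40,30));print("or",quad(o).tolist())
o=mask(s,(5,150,80),(20,255,255),(270,270,60,50));print("or s",quad(o).tolist())
E
```

```text
plate [ 13  12 144]
plate2 [  8  14 146]
low [ 10  10 148]
table [ 17  29 167]
tab2 [ 19  26 166]
wood [ 18  98 169]
green [ 67 159 127]
orange [ 16 253 156]
red [  1 225 162]
blue [107 181 111]
plate [  0  14 141]
table [ 14  30 176]
orange [ 14  32 176]
green [[255, 265], [252, 217], [274, 215], [277, 264]] [[479.2, 183.2, 52.0], [627.2, 192.0, 52.0], [632.7, 124.2, 52.0], [481.5, 115.8, 52.0]]
wood [[234, 282], [229, 219], [297, 202], [311, 291]] [[427.7, 255.0, 10.0], [626.9, 270.8, 10.0], [678.8, 55.0, 10.0], [396.7, 13.4, 10.0]]
red 59 [286. 202.] [290. 218.] [287.6440678  209.96610169] [[646.6  81.4  61. ]] [np.float32(0.10254691), np.float32(0.99472815), np.float32(287.64407), np.float32(209.9661)]
blue [[291, 225], [235, 231], [235, 224], [291, 220]] [[599.6, 71.2, 66.0], [583.2, 241.9, 66.0], [604.6, 241.9, 66.0], [614.9, 71.1, 66.0]]
or [[391, 238], [369, 232], [371, 230], [389, 234]]
or s [[293, 300], [289, 296], [307, 282], [309, 288]]
```

```bash
cat > meas.py <<'E'
from h import *
t=pickle.load(open("top0.pkl","rb"));s=pickle.load(open("scene0.pkl","rb"))
big=lambda m:(lambda n,l,st,c:np.uint8(255*(l==1+st[1:,4].argmax())))(*cv2.connectedComponentsWithStats(m))
p=big(mask(t,(0,0,125),(180,21,160),(360,172,50,62)))
q=quad(p);print("plate upper part",q.tolist(),len(pts(p)))
pl=big(mask(t,(0,0,125),(180,21,160),(362,234,30,18)));print("lower part",quad(pl).tolist(),len(pts(pl)))
ps=big(mask(s,(0,0,125),(180,21,165),(265,275,95,65)));print("scene plate",quad(ps).tolist(),len(pts(ps)))
cv2.imwrite("pics/m.png",np.hstack([cv2.resize((p|pl)[170:260,350:420],None,fx=5,fy=5),cv2.resize(ps[270:340,270:360],None,fx=5,fy=450/350,interpolation=0)[:450]]) if 0 else cv2.resize((p|pl)[170:260,350:420],None,fx=6,fy=6))
w=onz(t,[[231.6,219],[299.4,213],[304.5,273.9],[235.5,281.4]],10);c=w.mean(0);print("base",w.round(1).tolist(),c)
for a,b in((3,0),(2,1)):d=w[b]-w[a];print(np.arctan2(d[1],d[0]))
print("spray",onz(t,[[317,174]],150),"tape",onz(t,[[306.5,290]],24),"mug",onz(t,[[459,257]],90))
from plant import ctrl
print(ctrl.current_eef_rot(),ctrl.grip_point_offset)
E
python3 meas.py
```

```text
plate upper part [[387, 233], [373, 229], [387, 176], [404, 180]] 839
lower part [[384, 248], [370, 245], [370, 237], [384, 241]] 112
scene plate [[342, 325], [296, 300], [309, 290], [354, 313]] 813
base [[626.8, 262.6, 10.0], [643.5, 47.7, 10.0], [450.5, 33.3, 10.0], [429.5, 250.2, 10.0]] [537.59088004 148.45261546  10.        ]
0.06250417970941413
0.0744647577076614
spray [[738.31125015 -10.41826422 150.        ]] tape [[400.35128895  27.04353605  24.        ]] mug [[ 495.13784682 -432.23522217   90.        ]]
[-6.15455442e-04  9.91514114e-01  1.29997605e-01 -7.27299432e-05] 18.700000000000003
```

View pics/m.png

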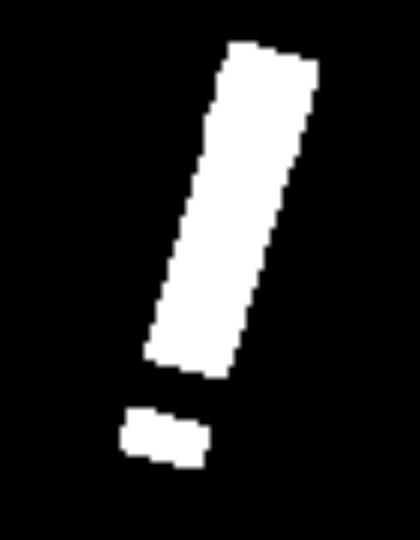

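The mask picture shows the plate cleanly: upper end at (387–404, 176–180), lip edge at (373–387, 229–233), lower end at (370–384, 245–248).

```bash
cat >> h.py <<'E'
A=.44
def cradle():
    t=pickle.load(open("top0.pkl","rb"))
    lo=onz(t,[[384.3,248.7],[369.7,245.5]],55).mean(0)
    up=onz(t,[[387,176.3],[404,180.3]],148.7).mean(0)
    d=up-lo; return t,lo,up,np.arctan2(d[1],d[0])
def rot(z,y):
    z=np.array(z,float);y=np.array(y,float);y-=z*(y@z);y/=np.linalg.norm(y);return np.c_[np.cross(y,z),y,z]
def quat(R):
    from scipy.spatial.transform import Rotation
    x,y,z,w=Rotation.from_matrix(R).as_quat();return np.array([w,x,y,z])
E
python3 - <<'E'
from h import *
t,lo,up,yaw=cradle()
print(lo,up,yaw,np.linalg.norm(up-lo))
c,s=np.cos(yaw),np.sin(yaw)
X=np.array([c*np.cos(A),s*np.cos(A),np.sin(A)]);Y=np.array([-s,c,0]);Z=np.cross(X,Y)
o,v=ray(t,[[384.3,248.7],[369.7,245.5],[387.3,233.7],[372.7,229.7],[380,204],[395,204],[387,176.3],[404,180.3]])
for vi in v:
    P=o+vi*(((lo-o)@Z)/(vi@Z));print(((P-lo)@X).round(1),((P-lo)@Y).round(1))
# mid-line via scene view triangulation of the lip
s0=pickle.load(open("scene0.pkl","rb"))
o,v=ray(s0,[[296,300],[309,290],[342,325],[354,313]])
for vi in v:
    P=o+vi*(((lo-o)@Z)/(vi@Z));print("scene",((P-lo)@X).round(1),((P-lo)@Y).round(1))
# reachability
from plant import ctrl
for d in (0,.068,-.1,yaw):
  for sg in(1,-1):
    pass
def py(y):return [-np.sin(y),np.cos(y),0]
for n,P,R in(("handle",[641,81,45],rot([0,0,-1],py(.07))),("diary",[537,153,20],rot([0,0,-1],py(.07))),("cr",lo+X*100+Z*20,rot(-Z,Y)),("crhi",lo+X*120+Z*120,rot(-Z,Y))):
  for sg in(1,-1):
    R2=R@np.diag([sg,sg,1]);q=ctrl.inverse_kinematics(P,quat(R2));print(n,sg,None if q is None else np.round(q,2))
E
```

```text
[ 529.69970149 -191.32695377   55.        ] [ 723.48581556 -237.99058138  148.7       ] -0.2363009380918932 220.25040783207132
0.2 -22.9
-0.2 22.9
49.6 -19.6
51.7 26.2
135.0 24.6
145.2 -18.3
220.5 25.3
220.1 -25.3
scene 50.9 -17.1
scene 54.2 26.5
scene 225.7 -20.0
scene 224.2 22.3
handle 1 [0.13 0.52 0.03 1.08 0.   0.06]
handle -1 [ 0.13  0.52  0.03  1.08  0.   -3.09]
diary 1 [ 0.28  0.41 -0.24  0.93  0.    0.21]
diary -1 [ 0.28  0.41 -0.24  0.93  0.   -2.93]
cr 1 [-0.36  0.18 -0.43  0.53  0.05 -0.11]
cr -1 [-0.36  0.18 -0.43  0.53  0.05  3.03]
crhi 1 [-0.37  0.06 -0.29  0.78  0.06 -0.12]
crhi -1 [-0.37  0.06 -0.29  0.78  0.06  3.02]
```

```bash
cat >> h.py <<'E'
YP=.07
PY=np.array([-np.sin(YP),np.cos(YP),0]);PX=np.array([np.cos(YP),np.sin(YP),0])
QD=quat(rot([0,0,-1],PY))
E
python3 - <<'E'
from h import *
from plant import ctrl, read_camera
H=np.array([647.,81.5,39])
ctrl.command_gripper(45,30)
ctrl.move_to(H+[0,0,190],QD)
ctrl.move_l(H,speed=150,force_limit=15)
print(ctrl.current_position(),ctrl.current_force())
ctrl.command_gripper(5,30); print("w",ctrl.current_grip_width(),ctrl.current_grasp_force())
for a in np.linspace(.08,.58,9):
    P=H+PY*173*(1-np.cos(a))+np.array([0,0,173*np.sin(a)])
    hit=ctrl.move_l(P,speed=60); f=ctrl.current_force(); print(round(a,2),f.round(1),round(ctrl.current_grip_width(),1))
    if np.linalg.norm(f)>45: break
d=read_camera("scene");cv2.imwrite("pics/s1.png",cv2.resize(d["image"][130:330,270:470],(600,600)))
print(ctrl.current_time_s(),ctrl.current_position())
E
```

```text
[647.62942762  81.55032287  39.93426598] [ 0.14871876 -0.00257935  0.19969216]
w 5.016134275923205 0.0
0.08 [1.1 0.  0.4] 5.1
0.14 [0.2 0.4 0.3] 5.0
0.2 [-1.4  0.4  0.3] 5.1
0.27 [-0.3 -0.8  0.2] 4.9
0.33 [ 0.9 -0.1  0.2] 5.2
0.39 [-0.8  0.5 -0.5] 5.0
0.45 [0.8 0.  0.4] 4.8
0.52 [ 1.2  0.3 -0.6] 4.9
0.58 [ 0.1  0.2 -0.7] 4.7
8.3083 [645.10660816 109.8768277  133.93257551]
```

View pics/s1.png

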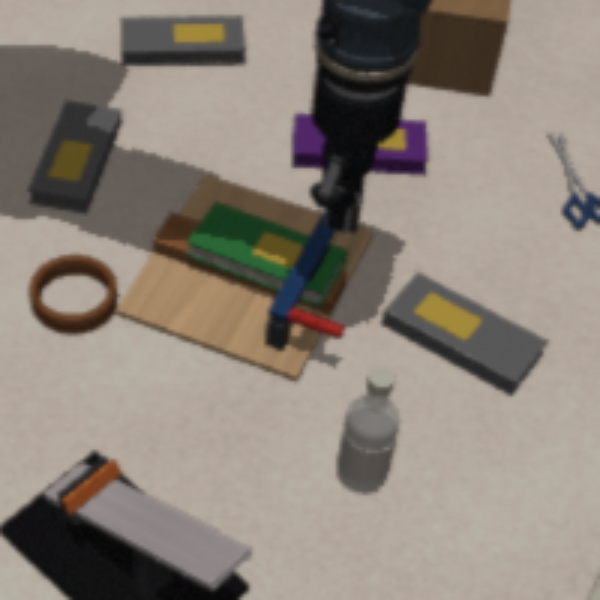

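The gripper closed beside the handle: the bar is still down, with the handle at scene pixels (370–384, 235–241). I'll triangulate the handle from both views.

Run:
```python
from h import *
from plant import ctrl, read_camera
t=pickle.load(open("top0.pkl","rb"));s=pickle.load(open("scene0.pkl","rb"))
rs=pts(mask(s,(0,150,50),(8,255,255),(350,220,50,40)));rt=pts(mask(t,(0,150,50),(6,255,255),(270,195,30,40)))
print(rs.min(0),rs.max(0),rs.mean(0),len(rs))
for z in(30,61,90,130):print(z,onz(s,[rs.mean(0)],z).round(1),onz(t,[rt.mean(0)],z).round(1))
# check calibration with the tool itself now
d=read_camera("top");P=ctrl.current_position()
cv2.imwrite("pics/t1.png",cv2.resize(d["image"][170:300,210:340],(600,600)))
for c in(d,read_camera("scene")):
    print(cv2.projectPoints(P.reshape(1,3),cv2.Rodrigues(c["R"])[0],c["t"],c["mtx"],None)[0].ravel())
print(np.abs(d["R"]-t["R"]).max(),np.abs(d["t"]-t["t"]).max())
```

```text
[367. 233.] [383. 241.] [374.47945205 236.93150685] 73
30 [[635.2 107.2  30. ]] [[650.9  83.5  30. ]]
61 [[644.4  82.6  61. ]] [[646.6  81.4  61. ]]
90 [[652.9  59.6  90. ]] [[642.6  79.5  90. ]]
130 [[664.8  27.9 130. ]] [[637.1  76.7 130. ]]
[276.21759879 207.22026413]
[381.32984545 213.91439559]
0.0 0.0
```

View pics/t1.png

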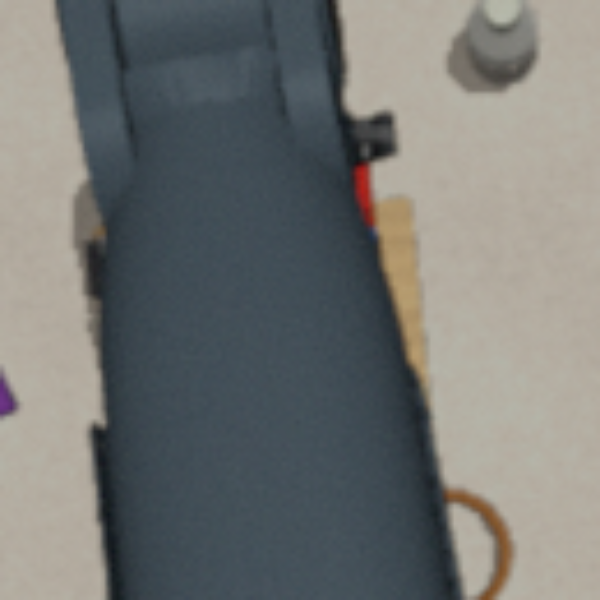

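Run:
```python
from h import *
from plant import ctrl, read_camera
P=ctrl.current_position();d=read_camera("scene");s=pickle.load(open("scene0.pkl","rb"));t=pickle.load(open("top0.pkl","rb"))
from scipy.spatial.transform import Rotation
def crop(c,P,back):
    im=c["image"].copy();pr=cv2.projectPoints(np.float64([P,P+back*19,P+back*73]),cv2.Rodrigues(c["R"])[0],c["t"],c["mtx"],None)[0].reshape(-1,2);print(pr.round(1).tolist())
    x,y=np.int32(pr[0])-[33,25];x=max(x,0);f=cv2.resize(im[y:y+50,x:x+66],(400,300),interpolation=cv2.INTER_CUBIC)
    for p,k in zip(pr,((0,0,255),(0,255,255),(255,255,0))):cv2.circle(f,tuple(int(v) for v in (p-[x,y])*6.06),3,k,-1)
    return f
z=np.array([0,0,1.])
a=np.hstack([crop(d,P,z),crop(s,np.array([135.359,-507.2,194.276]),z)])
b=np.hstack([crop(t,np.array([135.359,-507.2,194.276]),z),crop(s,np.array([646,82,61.]),z)])
cv2.imwrite("pics/chk.png",np.vstack([a,b]));print(ctrl.current_grip_width(),ctrl.current_eef_rot(),QD)
```

```text
[[381.3, 213.9], [382.0, 209.3], [384.0, 195.4]]
[[65.4, 282.9], [61.7, 278.2], [50.6, 264.0]]
[[501.1, 386.8], [503.7, 388.4], [511.5, 393.2]]
[[374.9, 237.3], [375.5, 233.0], [377.3, 220.4]]
4.840083529401633 [-1.88034219e-04 -3.49897656e-02  9.99387653e-01 -3.05227373e-05] [ 0.         -0.03499285  0.99938756  0.        ]
```

View pics/chk.png

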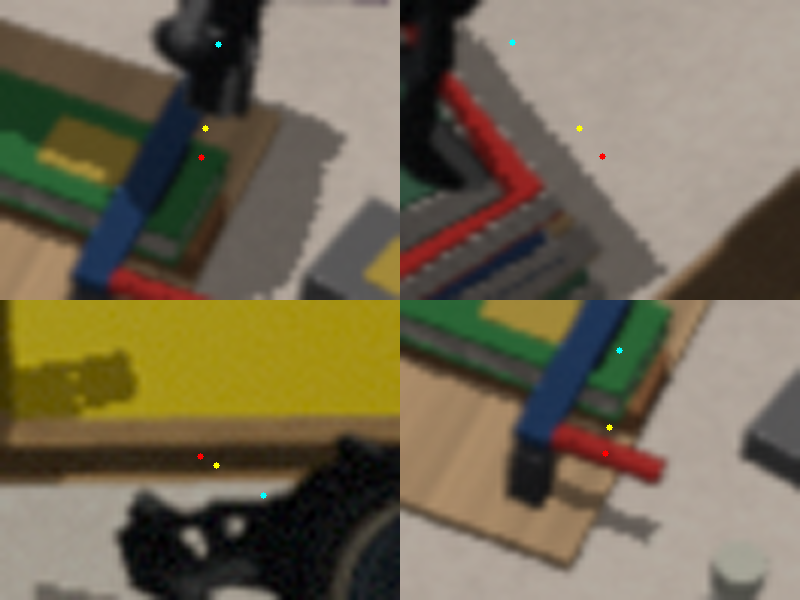

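The marked TCP (red) does not coincide with the fingertips. The tip appears at about (386,207) in the scene view against a projected (381,214), although both cameras agree on the handle. I'll touch the bare table with closed fingers to measure the real tip offset.

Run:
```python
from h import *
from plant import ctrl, read_camera
print(onz(pickle.load(open("scene0.pkl","rb")),[[188,195]],10),"base flange centre expected 0,0")
ctrl.move_to([640,60,240],QD); ctrl.command_gripper(0,30)
ctrl.move_to([540,-50,100],QD)
hit=ctrl.move_l([540,-50,-70],speed=60,force_limit=6)
P=ctrl.current_position();print(hit,P,ctrl.current_force(),ctrl.current_grip_width())
d=read_camera("scene");d2=read_camera("top")
pickle.dump((d,d2,P),open("touch.pkl","wb"))
ctrl.move_l([540,-50,100])
pr=cv2.projectPoints(P.reshape(1,3),cv2.Rodrigues(d["R"])[0],d["t"],d["mtx"],None)[0].ravel();print(pr,ctrl.current_time_s())
x,y=np.int32(pr)-[40,50]
f=cv2.resize(d["image"][y:y+80,x:x+80],(560,560),interpolation=cv2.INTER_CUBIC);cv2.circle(f,(280,350),3,(0,0,255),-1)
cv2.imwrite("pics/touch.png",f);print(x,y)
```

```text
[[ 25.30235439 -27.82616112  10.        ]] base flange centre expected 0,0
True [539.96225557 -50.01293714 -36.96066224] [-2.98818248  0.70087607 12.4416503 ] 0.053992159898222314
[319.9475969 273.904508 ] 13.2417
279 223
```

View pics/touch.png

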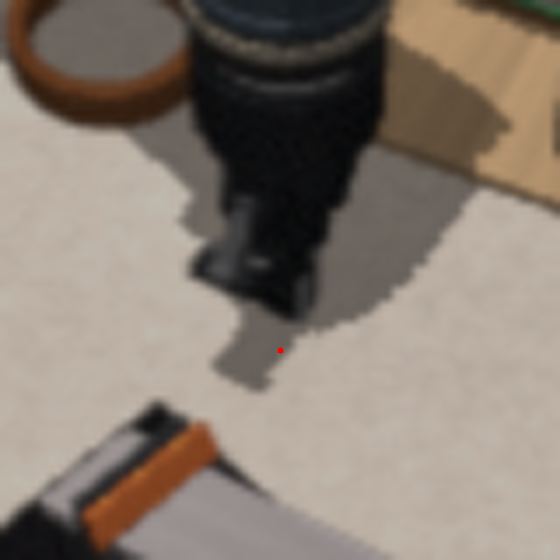

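The table contact came at reported z = -37, with the tip at scene pixel (320,268), about where (540,-50,0) should be. So the real tip stands about 37 mm above the reported TCP and lateral error is small. I'll retry the handle with that correction.

Run:
```python
from h import *
from plant import ctrl, read_camera
H=np.array([647.,81.5,2])
ctrl.move_to(H+[0,0,170],QD)
ctrl.command_gripper(45,30)
print(ctrl.move_l(H,speed=150,force_limit=12),ctrl.current_position(),ctrl.current_force())
ctrl.command_gripper(5,30); w=ctrl.current_grip_width();print("w",w,ctrl.current_grasp_force())
if w>9:
  for a in np.linspace(.1,.6,6):
    ctrl.move_l(H+PY*173*(1-np.cos(a))+np.array([0,0,173*np.sin(a)]),speed=90); f=ctrl.current_force(); print(round(a,2),f.round(1),round(ctrl.current_grip_width(),1))
    if np.linalg.norm(f)>45: break
print(ctrl.current_time_s(),ctrl.current_position())
```

```text
False [647.70269967  81.61204273   2.92989961] [-0.55740927  0.02789987  0.6753154 ]
w 13.163100408362308 29.34004694223404
0.1 [ 1.5 -5.   1.7] 13.0
0.2 [ 1.6 -5.7  3.1] 13.0
0.3 [ 1.4 -8.1  4.9] 12.9
0.4 [ 0.6 -9.9  6.3] 13.1
0.5 [ -0.5 -13.    8.9] 13.2
0.6 [ -2.8 -15.7  11.4] 12.7
18.225 [645.13002556 108.88128738 100.7020512 ]
```

Run:
```python
from h import *
from plant import ctrl, read_camera
P=ctrl.current_position()
ctrl.command_gripper(45); 
ctrl.move_l(P+[0,0,70],speed=200)
yaw=.062; PX=np.array([np.cos(yaw),np.sin(yaw),0]);Q=quat(rot([0,0,-1],[-np.sin(yaw),np.cos(yaw),0]))
G=np.array([555.1,153.8,-24])-22*PX
ctrl.move_to(G+[0,0,170],Q); ctrl.command_gripper(85)
d=read_camera("scene"); b=pts(mask(d,(105,120,50),(120,255,255),(350,170,60,80)));print("bar px",b.min(0),b.max(0),len(b)); cv2.imwrite("pics/s2.png",d["image"])
print(ctrl.move_l(G,speed=130,force_limit=12),ctrl.current_position(),ctrl.current_force())
ctrl.command_gripper(55,60);print("w",ctrl.current_grip_width(),ctrl.current_grasp_force(),ctrl.current_force())
print(ctrl.current_time_s())
d=read_camera("scene");cv2.imwrite("pics/s3.png",cv2.resize(d["image"][150:300,270:470],(800,600)))
```

```text
bar px [366. 195.] [385. 206.] 79
False [533.73211521 152.61365221 -23.3040295 ] [ 0.58122952 -0.20060589 -1.38652858]
w 64.99550613904117 67.35042214393616 [-0.89497642  0.21591083  6.12837357]
22.0
```

View pics/s3.png

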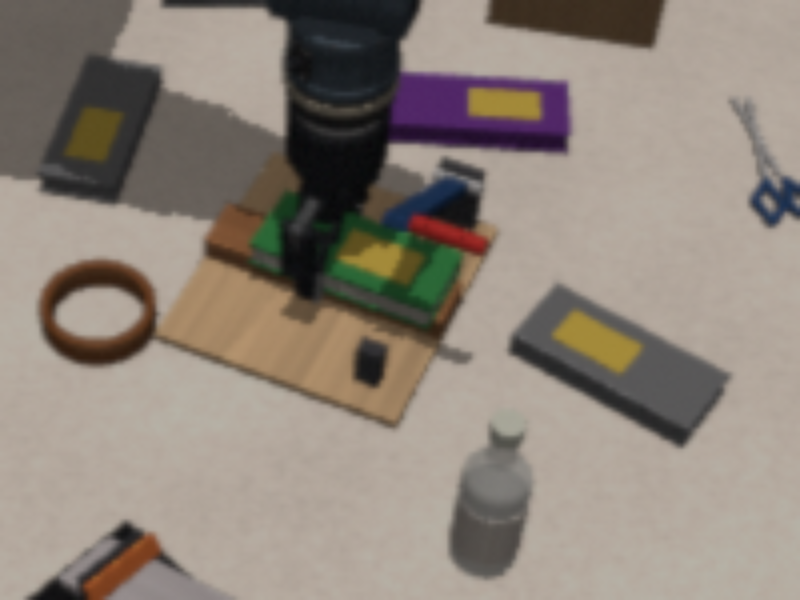

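The bar is raised with the red handle clear at (450,232), and the fingers grip the green diary at (310,260), on the side away from the bar. Next I slide it out, lift it and carry it to the stand.

```bash
cat >> h.py <<'E'
_,LO,_,CY=cradle()
CX=np.array([np.cos(CY)*np.cos(A),np.sin(CY)*np.cos(A),np.sin(A)]);CYY=np.array([-np.sin(CY),np.cos(CY),0]);CZ=np.cross(CX,CYY)
def cp(x,y,n): return LO+CX*x+CYY*(y+2)+CZ*n
def incr(P): v=np.array(P)-LO; return np.round([v@CX,v@CYY-2,v@CZ],1)
QC=quat(rot(-CZ,CYY))
E
python3 - <<'E'
from h import *
from plant import ctrl, read_camera
P=ctrl.current_position(); PX=np.array([np.cos(.062),np.sin(.062),0])
ctrl.move_l(P+[0,0,3],speed=50)
ctrl.move_l(P+[0,0,3]-75*PX,speed=70); ctrl.sleep(.15)
print("slid",ctrl.current_position(),ctrl.current_grip_width(),ctrl.current_force().round(1))
ctrl.move_l(P+[0,0,175]-75*PX,speed=200)
print("w",ctrl.current_grip_width())
ctrl.move_to(cp(116,0,60),QC)
ctrl.move_l(cp(116,0,-30),speed=120)
h=ctrl.move_l(cp(116,0,-66),speed=30,force_limit=5)
print(h,incr(ctrl.current_position()),ctrl.current_force().round(1),ctrl.current_grip_width(),ctrl.current_time_s())
d=read_camera("scene");cv2.imwrite("pics/s4.png",cv2.resize(d["image"][240:360,250:410],(800,600)))
E
```

```text
slid [459.15264019 148.04089659 -20.1435893 ] 65.05874188692279 [-0.  -0.5 -3.4]
w 65.73838838089677
True [115.8   0.  -53.1] [-3.   1.3  5.7] 65.58726199800965 27.7583
```

View pics/s4.png

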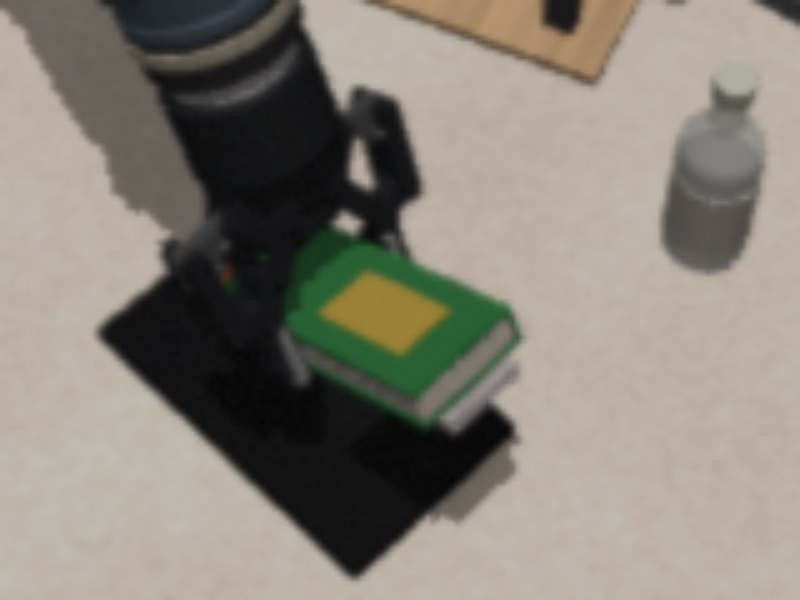

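The diary lies on the plate, gripped, cover up, with its upper end near the plate's top (425–520, 310–420). Cover corners are at scene pixels (353,302) and (332,320). Contact came at the expected depth. I'll check centring by ray casting, then slide down to the stop.

```bash
cat > meas2.py <<'E'
from h import *
def onplane(d,px,n):
    o,v=ray(d,px);O=LO+CZ*n;return [incr(o+vi*(((O-o)@CZ)/(vi@CZ))) for vi in v]
E
python3 - <<'E'
from meas2 import *
from plant import ctrl, read_camera
d=read_camera("scene")
print(onplane(d,[[353,302],[332,320]],22))
# settle flat: open, regrip, slide down until the stop
ctrl.command_gripper(80); ctrl.sleep(.2)
g=mask(read_camera("scene"),(45,120,30),(75,255,255),(290,270,70,70));q=quad(g);print(q.tolist(),onplane(d,q,22))
ctrl.command_gripper(55,50);print("w",ctrl.current_grip_width(),ctrl.current_force().round(1))
x0=incr(ctrl.current_position()); f0=ctrl.current_force()@CX
for x in np.arange(x0[0]-4,x0[0]-42,-2):
    h=ctrl.move_l(cp(x,0,x0[2]),speed=40); f=ctrl.current_force(); print(incr(ctrl.current_position())[0],round(f@CX,1),round(f@CZ,1))
    if f@CX-f0>11: break
print(ctrl.current_grip_width(),ctrl.current_time_s())
E
```

```text
[array([218.2,  32.1,  22. ]), array([214.8, -34.9,  22. ])]
[[334, 326], [301, 308], [311, 280], [350, 301]] [array([232.8, -45.8,  22. ]), array([113.4, -44.7,  22. ]), array([55.5, 40.5, 22. ]), array([209.1,  31.2,  22. ])]
w 65.73152149971274 [-4.6  1.6  3.4]
109.3 -2.1 4.3
107.9 -2.2 2.5
106.0 -0.6 1.2
103.9 -0.4 0.9
101.8 -0.9 1.4
99.7 -0.1 0.2
98.3 1.5 -2.2
97.9 5.8 -3.5
97.7 8.4 -5.9
65.38137195857837 30.9333
```

Run:
```python
from meas2 import *
from plant import ctrl, read_camera
x0=incr(ctrl.current_position())
for k in (3,5,7,9,11):
    ctrl.move_l(cp(x0[0]-k,0,x0[2]),speed=30); f=ctrl.current_force(); print(incr(ctrl.current_position()),round(f@CX,1),round(f@CZ,1))
    if f@CX>20: break
ctrl.command_gripper(84); ctrl.sleep(.3); P=ctrl.current_position()
ctrl.move_l(P+CZ*130,speed=150)
ctrl.move_to([450,-60,300],QD)
ctrl.move_to([300,150,300],QD)
for n in("scene","top"):
    d=read_camera(n);pickle.dump(d,open(n+"9.pkl","wb"))
    roi=(270,250,100,90) if n=="scene" else (350,165,70,90)
    g=mask(d,(45,100,30),(75,255,255),roi)|mask(d,(22,150,100),(32,255,255),roi);q=quad(g);print(n,q.tolist(),np.array(onplane(d,q,22)).tolist())
    o=mask(d,(5,150,60),(20,255,255),roi);print("orange",cv2.countNonZero(o), None if not o.any() else np.array(onplane(d,quad(o),17)).tolist())
b=pts(mask(read_camera("scene"),(105,120,50),(120,255,255),(350,170,60,80)));print("bar",b.min(0),b.max(0),len(b))
print(ctrl.current_time_s())
```

```text
[ 97.8  -0.1 -52.3] 8.2 -5.1
[ 97.6  -0.1 -52. ] 11.5 -5.3
[ 97.4  -0.2 -51.6] 15.6 -5.9
[ 97.2  -0.2 -51.3] 18.7 -6.8
[ 97.   -0.3 -50.9] 22.7 -6.9
scene [[330, 326], [285, 299], [307, 282], [347, 301]] [[224.3, -50.5, 22.0], [46.8, -43.4, 22.0], [51.2, 29.8, 22.0], [202.4, 27.8, 22.0]]
orange 0 None
top [[392, 237], [368, 231], [383, 183], [407, 190]] [[50.2, -35.1, 22.0], [51.8, 38.7, 22.0], [203.7, 31.5, 22.0], [199.3, -40.3, 22.0]]
orange 26 [[43.5, -15.5, 17.0], [45.3, 31.0, 17.0], [48.4, 31.8, 17.0], [46.3, -27.1, 17.0]]
bar [367. 195.] [385. 206.] 73
35.8833
```

Run:
```python
from meas2 import *
roi=(350,165,70,90)
for f in("top0","top9"):
    d=pickle.load(open(f+".pkl","rb"));im=d["image"].astype(float)
    # intensity profile down the slope along 3 lines across the plate, on plane n=17
    for y in(-15,0,15):
        xs=np.arange(62,14,-2.);P=np.array([cp(x,y,17) for x in xs])
        px=cv2.projectPoints(P,cv2.Rodrigues(d["R"])[0],d["t"],d["mtx"],None)[0].astype(np.float32)
        v=cv2.remap(d["image"],px,None,cv2.INTER_LINEAR).reshape(-1,3).astype(int)
        print(f,y,"R-B:",(v[:,2]-v[:,0]).tolist(),"G-R:",(v[:,1]-v[:,2]).tolist() if f=="top9" else "")
```

```text
top0 -15 R-B: [7, 8, 19, 38, 74, 111, 148, 127, 91, 43, 13, -2, 0, 3, 6, 7, 8, 8, 8, 7, 8, 8, 8, 7] G-R: 
top0 0 R-B: [7, 7, 21, 42, 79, 114, 148, 124, 82, 31, 5, -3, -1, 4, 6, 6, 6, 7, 7, 7, 8, 8, 8, 7] G-R: 
top0 15 R-B: [6, 6, 16, 36, 79, 121, 139, 119, 73, 32, 2, -3, -1, 3, 6, 7, 6, 7, 8, 8, 7, 8, 8, 7] G-R: 
top9 -15 R-B: [-20, -24, -24, -24, -23, -15, -2, 39, 58, 41, 21, 1, 1, 2, 6, 6, 5, 6, 8, 7, 8, 9, 8, 8] G-R: [78, 82, 83, 84, 82, 74, 60, 11, -21, -23, -15, -1, -2, -1, -4, -4, -3, -4, -5, -6, -5, -5, -6, -6]
top9 0 R-B: [-22, -25, -25, -23, -22, -8, 27, 70, 96, 60, 28, -1, 0, 4, 6, 6, 8, 8, 7, 8, 7, 6, 7, 8] G-R: [81, 82, 83, 82, 80, 66, 31, -12, -44, -36, -21, -3, -2, -2, -4, -5, -5, -5, -5, -6, -5, -5, -5, -6]
top9 15 R-B: [-21, -22, -23, -24, -17, -1, 42, 75, 85, 50, 20, 3, 2, 5, 6, 8, 7, 7, 7, 8, 8, 8, 8, 9] G-R: [80, 82, 82, 81, 76, 59, 16, -21, -41, -29, -15, -3, -2, -5, -5, -6, -4, -4, -5, -5, -6, -6, -6, -6]
```

The top view shows the orange lip has hardly shifted (about 1 mm), so the gripped push stalled on something other than the lip's stop. I'll push the diary's upper end down the slope with closed fingers instead.

Run:
```python
from meas2 import *
from plant import ctrl, read_camera
ctrl.move_to([450,-60,300],QD); ctrl.command_gripper(0,40)
ctrl.move_to(cp(243,-2,50),QC)
ctrl.move_l(cp(243,-2,-30),speed=120,force_limit=8)
f0=ctrl.current_force(); print(incr(ctrl.current_position()),f0.round(1))
h=ctrl.move_l(cp(219,-2,-30),speed=80,force_limit=5);print(h)
x=incr(ctrl.current_position())[0]
while x>180:
    x-=1.5;ctrl.move_l(cp(x,-2,-30),speed=40);f=ctrl.current_force()-f0;print(round(x,1),incr(ctrl.current_position()),(f@CX).round(1),(f@CZ).round(1))
    if f@CX>13: break
d=read_camera("top");pickle.dump(d,open("topA.pkl","wb"))
print(ctrl.current_time_s())
```

```text
[243.6  -2.  -29.4] [ 0.1 -0.  -1.1]
False
218.3 [218.8  -2.  -29.9] -0.3 -0.1
216.8 [216.7  -2.  -30.1] 0.1 -0.1
215.3 [215.1  -2.  -30. ] -0.0 0.6
213.8 [213.7  -2.  -30. ] 0.3 1.6
212.3 [212.1  -2.  -30. ] 0.2 0.5
210.8 [210.8  -2.  -30. ] -0.2 0.3
209.3 [209.2  -2.  -30. ] 0.8 0.8
207.8 [207.8  -2.  -30. ] 2.2 1.8
206.3 [207.3  -1.8 -29.8] 5.1 -0.5
204.8 [207.   -1.8 -29.4] 7.8 -0.2
203.3 [206.7  -1.7 -29. ] 10.1 -0.0
201.8 [206.5  -1.7 -28.6] 12.8 0.6
200.3 [206.3  -1.6 -28.2] 14.8 0.4
43.4333
```

Run:
```python
from meas2 import *
for y in(-18,0,18):
  print("y",y,"x:",np.arange(56,33,-1.5).tolist())
  for f in("top0","top9","topA"):
    d=pickle.load(open(f+".pkl","rb"))
    P=np.array([cp(x,y,17) for x in np.arange(56,33,-1.5)])
    px=cv2.projectPoints(P,cv2.Rodrigues(d["R"])[0],d["t"],d["mtx"],None)[0].astype(np.float32)
    v=cv2.remap(d["image"],px,None,cv2.INTER_LINEAR)
    h=cv2.cvtColor(v,cv2.COLOR_BGR2HSV).reshape(-1,3)
    print(f,"H/S/V"," ".join("%d/%d/%d"%tuple(a) for a in h))
```

```text
y -18 x: [56.0, 54.5, 53.0, 51.5, 50.0, 48.5, 47.0, 45.5, 44.0, 42.5, 41.0, 39.5, 38.0, 36.5, 35.0, 33.5]
top0 H/S/V 10/77/126 10/130/124 12/175/131 14/216/145 15/233/151 15/234/146 15/232/132 13/213/102 11/173/75 10/112/57 0/12/42 0/0/48 75/9/58 60/4/66 20/10/76 15/12/88
top9 H/S/V 69/197/105 69/197/105 67/185/105 65/172/104 55/148/100 35/155/92 20/182/105 17/186/92 14/183/78 12/123/62 10/33/46 0/10/50 150/9/58 160/11/67 8/13/78 12/14/90
topA H/S/V 104/57/85 105/59/87 104/59/86 104/57/85 104/60/85 104/62/86 105/64/87 105/64/88 103/62/87 101/62/86 102/60/85 104/60/85 107/60/85 106/63/85 104/66/85 103/63/85
y 0 x: [56.0, 54.5, 53.0, 51.5, 50.0, 48.5, 47.0, 45.5, 44.0, 42.5, 41.0, 39.5, 38.0, 36.5, 35.0, 33.5]
top0 H/S/V 10/81/133 11/132/133 11/185/135 14/218/144 16/245/154 16/241/142 14/217/122 13/183/95 9/122/65 173/50/46 150/22/46 120/19/53 135/8/64 0/10/79 8/11/89 6/13/100
top9 H/S/V 68/201/104 68/201/104 68/196/103 60/148/100 46/157/94 29/175/86 19/210/107 16/207/107 12/172/89 9/124/72 2/55/60 132/23/56 150/8/66 15/13/80 8/11/90 6/13/101
topA H/S/V 102/62/82 102/61/83 102/61/84 104/59/86 104/58/88 104/58/88 105/59/87 104/59/86 104/57/85 104/60/85 104/60/85 104/59/86 104/60/85 102/61/84 102/60/85 102/59/87
y 18 x: [56.0, 54.5, 53.0, 51.5, 50.0, 48.5, 47.0, 45.5, 44.0, 42.5, 41.0, 39.5, 38.0, 36.5, 35.0, 33.5]
top0 H/S/V 8/75/132 10/123/131 12/181/141 14/222/149 15/233/148 15/239/144 14/217/115 12/188/87 10/133/65 0/33/47 130/16/49 130/13/58 150/4/67 173/12/84 0/15/102 4/15/121
top9 H/S/V 68/202/106 68/195/106 64/167/104 54/149/101 35/168/97 21/210/125 18/209/117 15/203/107 14/171/85 10/99/59 4/38/54 0/9/59 0/0/68 0/6/84 0/13/102 4/15/122
topA H/S/V 90/36/14 100/55/14 0/0/16 0/13/19 0/0/19 75/23/22 75/26/20 15/28/18 30/20/13 75/73/7 70/64/12 90/27/19 90/23/22 120/23/22 120/24/21 105/27/19
```

Run:
```python
from meas2 import *
from plant import ctrl, read_camera
ctrl.move_l(cp(222,-2,-30),speed=100); ctrl.move_l(cp(225,-2,50),speed=200)
ctrl.move_to([430,60,330],QD)
d=read_camera("top");pickle.dump(d,open("topB.pkl","wb"));s=read_camera("scene");pickle.dump(s,open("sceneB.pkl","wb"))
print(ctrl.current_time_s())
for y in(-18,0,18):
  print("y",y,"x:",np.arange(54.5,33,-1.5).tolist())
  for f in("top0","top9","topB"):
    d=pickle.load(open(f+".pkl","rb"))
    for n,xs in((17,np.arange(54.5,33,-1.5)),(22,np.arange(210,186,-1.5))):
      px=cv2.projectPoints(np.array([cp(x,y,n) for x in xs]),cv2.Rodrigues(d["R"])[0],d["t"],d["mtx"],None)[0].astype(np.float32)
      h=cv2.cvtColor(cv2.remap(d["image"],px,None,cv2.INTER_LINEAR),cv2.COLOR_BGR2HSV).reshape(-1,3)
      if f!="top0" or n==17:print(f,n," ".join("%d/%d"%tuple(a[:2]) for a in h))
```

```text
45.9583
y -18 x: [54.5, 53.0, 51.5, 50.0, 48.5, 47.0, 45.5, 44.0, 42.5, 41.0, 39.5, 38.0, 36.5, 35.0, 33.5]
top0 17 10/130 12/175 14/216 15/233 15/234 15/232 13/213 11/173 10/112 0/12 0/0 75/9 60/4 20/10 15/12
top9 17 69/197 67/185 65/172 55/148 35/155 20/182 17/186 14/183 12/123 10/33 0/10 150/9 160/11 8/13 12/14
top9 22 8/14 8/14 13/13 41/16 56/37 60/57 62/84 63/115 65/146 66/175 67/184 68/189 68/196 67/198 67/199 67/199
topB 17 68/194 68/197 69/200 68/198 67/187 61/155 43/154 25/172 20/163 14/144 13/103 11/42 8/15 170/10 0/8
topB 22 9/12 13/12 10/15 10/15 11/14 30/13 55/35 60/59 62/86 64/119 65/142 66/164 66/179 67/188 67/191 67/195
y 0 x: [54.5, 53.0, 51.5, 50.0, 48.5, 47.0, 45.5, 44.0, 42.5, 41.0, 39.5, 38.0, 36.5, 35.0, 33.5]
top0 17 11/132 11/185 14/218 16/245 16/241 14/217 13/183 9/122 173/50 150/22 120/19 135/8 0/10 8/11 6/13
top9 17 68/201 68/196 60/148 46/157 29/175 19/210 16/207 12/172 9/124 2/55 132/23 150/8 15/13 8/11 6/13
top9 22 4/14 4/12 39/13 56/35 60/51 61/75 63/111 65/140 66/168 67/186 67/194 68/196 68/194 67/191 68/192 68/195
topB 17 69/204 69/208 69/204 68/197 64/166 55/153 40/165 23/186 17/190 13/145 7/94 6/47 15/6 10/8 6/13
topB 22 4/12 4/12 4/12 4/12 26/13 48/26 57/43 60/59 62/81 63/109 65/145 67/182 67/192 67/190 67/195 68/197
y 18 x: [54.5, 53.0, 51.5, 50.0, 48.5, 47.0, 45.5, 44.0, 42.5, 41.0, 39.5, 38.0, 36.5, 35.0, 33.5]
top0 17 10/123 12/181 14/222 15/233 15/239 14/217 12/188 10/133 0/33 130/16 130/13 150/4 173/12 0/15 4/15
top9 17 68/195 64/167 54/149 35/168 21/210 18/209 15/203 14/171 10/99 4/38 0/9 0/0 0/6 0/13 4/15
top9 22 9/12 25/11 45/15 56/33 60/55 62/90 65/129 66/160 67/184 68/196 68/206 68/201 68/194 68/196 68/196 67/194
topB 17 69/200 69/204 68/200 66/180 62/156 41/156 22/186 17/186 13/175 11/138 7/72 171/24 168/15 0/8 0/8
topB 22 11/13 9/12 4/12 13/12 25/11 54/29 59/51 61/76 63/109 64/144 66/178 67/189 68/199 67/197 68/194 68/192
```

The push moved the diary about 3.6 mm and the lip with it. I'll push once more to confirm the diary rests rigidly on the hard stop.

Run:
```python
from meas2 import *
from plant import ctrl, read_camera
ctrl.move_to(cp(222,-2,40),QC)
ctrl.move_l(cp(222,-2,-30),speed=150,force_limit=8); f0=ctrl.current_force()
ctrl.move_l(cp(212,-2,-30),speed=80)
x=211.5
while x>192:
    x-=1.5;ctrl.move_l(cp(x,-2,-30),speed=50);f=ctrl.current_force()-f0;print(round(x,1),incr(ctrl.current_position()),(f@CX).round(1))
    if f@CX>19: break
ctrl.move_l(cp(222,-2,-30),speed=80); ctrl.move_l(cp(225,-2,50),speed=200)
print(ctrl.current_time_s())
```

```text
210.0 [210.3  -2.  -29.7] 0.0
208.5 [208.4  -2.  -30. ] 0.3
207.0 [207.5  -1.9 -29.9] 1.9
205.5 [207.1  -1.8 -29.5] 6.0
204.0 [206.9  -1.8 -29.1] 7.8
202.5 [206.7  -1.7 -28.8] 9.7
201.0 [206.4  -1.7 -28.4] 11.7
199.5 [206.3  -1.7 -28. ] 15.0
198.0 [206.1  -1.7 -27.6] 17.7
196.5 [205.9  -1.7 -27.2] 20.3
51.8917
```

Run:
```python
from plant import ctrl
print(ctrl.current_force().round(1)); print(ctrl.job_done(), ctrl.current_time_s())
```

```text
[-0.1 -0.8 -0.4]
the job is handed in; nothing more can be done
the job is handed in; nothing more can be done
```

I handed in the job at about 52 s: the bar is raised, the diary lies cover-up on the stand and is pushed against a rigid stop I take to be the lip's, but the pictures put the lip only about 3–4 mm in, so more than 4 mm is not certain.

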